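# Close a strainer cap: finger-tight by hand, then home with the spanner

### The job

Close the strainer's hex cap nut: turn it clockwise by hand until the pointer on its top is at the short finger-tight mark on the flange and let go. Then draw the spanner out of its holder, lay it flat on the rubber mat and let go, take it again by the outer half of its handle, set its jaw around the nut down on the flange, and with the spanner alone tighten the nut to its stop, where the pointer is at the long, wide mark. Finally lay the spanner flat on the mat again, and leave the tub, the bottle and the spare gasket where they are.

Things in the scene. Friction and masses are not known exactly. Their poses are not given: they have to be found in the camera images.
- strainer: fixed metal strainer pot: base plate 130 x 110 x 8 mm, flange 100 mm across, its top 70 mm above the bench; pipe stubs 105 mm long along +x and -x, top 53 mm up. Origin on the bench under the nut's axis, z up. Black lines on the flange: short thin one (10 x 3 mm) at +0.4 rad from +x = finger-tight mark; long wide one (16 x 7 mm) at -0.4 rad = fully tight mark
- cap_hex (a point): steel hex cap nut, 54 mm across flats, 62 mm across corners, 72 to 106 mm above the bench, captive: turns in place (0.45 N m) and stays as left. This point: on its axis at the flange top (70 mm up), z up; x along the black pointer bar on its top (28 x 6 x 3 mm), from centre to a corner; corners every 60 degrees from x
- cap_nut (a joint): how far the nut is turned, rad, growing clockwise seen from above; starts between 0 and 0.35. 1.4 = pointer at the short finger-tight mark (1.2 to 1.6 is good; beyond it only the spanner may turn it); 2.2 = hard stop, pointer at the long wide mark, fully tight (above 2.1 is good)
- spanner: loose open-ended steel spanner, 199 mm long, 12 mm thick, 0.4 kg. Origin at its centre of mass on its underside, z up, x towards the jaw. Handle 24 mm wide from x = -105 to +30 mm; head 82 mm wide from +20 to +94 mm; jaw 58 mm between flats parallel to x, open to +x, V-shaped back that takes a nut's corner
- spanner_jaw (a point): centre of the spanner's jaw, 70 mm along its x, mid-thickness: on the nut's axis when the spanner is on the nut (spanner x then along one of the nut's corner directions). Resting on the flange, the spanner's underside is 70 mm above the bench
- spanner_grip (a point): working grip of the spanner, on the handle 70 mm behind the origin (x = -70 mm), mid-thickness: when the spanner is on the nut the hand holds within 50 mm of this point
- holder: fixed low metal sleeve on the bench, mouth to its -x. Roof from x = +30 to +110 mm, top 28 mm up, inside 24 mm high, 40 mm wide, closed at +110 mm. The spanner starts in it lying on the bench, handle inside, head out of the mouth (spanner x towards holder -x). Origin on the bench, about under the spanner's origin
- mat: fixed black rubber mat 180 x 320 x 4 mm (x, y, z), origin at the centre of its underside
- black_tub: bystander: open black plastic tub 90 x 130 x 50 mm, origin under its centre
- spray_bottle: bystander: white bottle 68 mm across, 170 mm tall, origin under its centre
- spare_gasket: bystander: black rubber ring 80 mm across, 8 mm thick, origin under its centre
Mind the look-alikes: they are no part of the job. Of the things that look like the spanner, the smallest one is meant.

How it is judged:
By the outcome, as a careful person would: the job done as asked, in the order asked, and still so for the second after the job is handed in, with the robot touching nothing.
It also fails if it takes over 72 s, if anything falls off the work surface, if the arm or the gripper's body presses on something with over 40 N, if the wrist force passes 120 N, or if a joint passes its speed limit or range.

### The arm

A 6-joint arm with a two-finger parallel gripper is mounted at the origin on the work surface. World frame = base frame: x ahead of the robot, y to its left, z up, the work surface at z = 0. Lengths are in m, angles in rad, forces in N, time in s.
With the tool pointing down it reaches from about 0.35 to 0.975 m from the base axis. Payload 4.9 kg.
Tool frame: the origin (TCP) lies at the very end of the fingers, on their centre line; the grasp point (between the pads) lies 19 mm behind it; z points along the fingers, y is the line along which they close (so a half turn about z gives the same grasp; the last joint's range is limited). The gripper opens to 85 mm and grips with 20 to 120 N. Pads are 22 mm wide; open, the fingers measure 114 mm over their backs; the gripper's body (76 mm by 85 mm) begins 54 mm behind the grasp point. The pads swing forward as they close: fully open they stand 13 mm farther back than shut.
Start: joints at [1.042, 0.053, 1.613, -0, 1.476, -0.119], TCP at [0.249, 0.573, 0.231] pointing down, gripper open.
Joint ranges: [-3.01, 3.01], [-1.01, 2.22], [0.06, 2.58], [-1.02, 4.17], [0.09, 2.62], [-3.14, 3.14]. Speed limits (rad/s): [2.57, 2.57, 3.14, 3.14, 3.14, 3.14].

### API

Orientations are given as a unit quaternion [w, x, y, z].
In Python, from plant import monitor, vision, manip gives the robot as it stands. The module is installed in compiled form; this text tells all that it offers.
- The arm moves only by the tool arm_command, never from a script. Its argument "rows" is a list of rows, each a list of 3 entries, a list of its own where there are three numbers: the finger opening in mm, from 0 to 85.4, then the shift along the world's x, y, z in units of 30 cm (1.0 is 30 cm), then the turn, a rotation vector about the world's x, y, z in units of pi/2 rad (1.0 is pi/2 rad). In form: [[claw, [x, y, z], [wx, wy, wz]], ...]. A call has 1 to 12 rows; each row is the pose to reach, as a shift and turn from the pose commanded when the call began; what a row does not reach only later rows make up. A row lasts 1/12 s, in which the tool goes at most 41.7 mm and 7.16 degrees, less where a joint would pass 70% of its speed; a pose out of reach is approached as far as the arm can. A call with a number of a shift or a turn outside -1 to 1 is refused whole. A call with a gripper value outside its range is refused whole. The fingers move at their own pace and stop on an object; the grip force is fixed at half the most. Time passes only in rows, so rows that repeat a pose let the fingers close. It gives the time, the measured TCP pose, the force, the opening and the grip force at its end, in the units of the state.
- monitor.state(): the state, without advancing time (a new reading comes with each control period).
- vision.grab_frame(name): name is "scene" or "side" or "wrist"; returns a dict with "color" (480x640x3 uint8, red, green, blue), "z_map" (480x640 float32, m along the optical axis (not along the pixel's ray), 0 where there is no reading), "mtx" (3x3 intrinsics, pixels), "k1" (the pictures are not rectified: a ray, as slopes to the right and down, at radius r is drawn at 1 + k1 r^2 times it, then the intrinsics apply), "R" (3x3) and "t" (3): a world point X has camera coordinates R X + t. Camera axes: x right, y down, z forward; pixel columns grow to the right and rows downward; lengths in m; the calibration is good to about 2 mm. A picture is of the moment at which its call begins.
- manip.job_done(): hands the job in; it is judged then, once.
The state is a dict: "time": time; "joint_pos": joint angles; "joint_vel": joint speeds; "joint_efforts": joint torques, N m; "tool_pos": TCP position; "tool_rot": TCP orientation; "contact_force": force on the tool from outside, world axes, zero at the start; "ft_torque": the same for the moment, N m; "gripper_width": opening from 0.0 (shut) to 1.0 (fully open); "grasp_force": force on a finger pad.
Only numpy, scipy, OpenCV 4.12 (cv2) and the standard library are available. Lean on these libraries where they do the work, as an engineer would, in place of code of your own. Each camera call takes 0.05 s, during which the arm holds its last target. There are 200 camera calls.

## Working session

There is one attempt and no reset: what is moved stays moved. The work goes in short steps, Python scripts to look and compute and a tool call to move; the robot and the scene stay as the last step left them, time stands still between calls to the robot, and variables do not carry over. Pictures are saved under pics/ and viewed, at most 10 in all, crops included, and the job is handed in when it is done.

Besides the shell and the picture viewer there is one more tool, called after ">>>" as a command line: name --argument value ..., lists and objects as JSON in quotes. arm_command: Moves the arm, as the interface text tells. Shifts and turns lie within -1 to 1; 1 stands for 30 cm of shift or pi/2 rad of turn. Its arguments: {"type":"object","properties":{"rows":{"type":"array"}},"required":["rows"]}

```bash
mkdir -p pics
cat > h.py <<'E'
import numpy as np, cv2
from plant import monitor, vision, manip
def grab(n):
    return vision.grab_frame(n)
def save(im,name): cv2.imwrite('pics/'+name,cv2.cvtColor(im,cv2.COLOR_RGB2BGR))
def cloud(f):
    K=f['mtx'];v,u=np.mgrid[0:480,0:640]
    p=np.stack([u,v],-1).reshape(-1,1,2).astype(np.float64)
    # undistort
    q=cv2.undistortPointsIter(p,K,np.array([f['k1'],0,0,0.]),None,None,(3,30,1e-9)).reshape(480,640,2)
    z=f['z_map'].astype(float)
    C=np.dstack([q*z[...,None],z])
    W=(C-f['t'])@f['R']
    W[z==0]=np.nan
    return W
def topdown(f,W,x0,x1,y0,y1,res=0.001):
    "ortho: rows = decreasing x, cols = decreasing y (view from robot)"
    pass
E
python3 - <<'E'
from h import *
import pickle
F={}
for n in ('scene','side'):
    F[n]=grab(n); print(n,F[n]['k1'],F[n]['mtx'][0,0],(-F[n]['R'].T@F[n]['t']).round(3), F[n]['R'][2].round(2))
    save(F[n]['color'],n+'0.png')
pickle.dump(F,open('f0.pkl','wb'))
s=monitor.state();print(s)
E
```

```text
scene -0.051820032750421206 483.1347412319802 [ 1.298 -0.515  0.907] [-0.63  0.38 -0.68]
side -0.12326453022107997 569.9204188296015 [ 0.019 -0.963  1.059] [ 0.33  0.65 -0.68]
{'time': 0.1, 'joint_pos': array([ 1.04197730e+00,  5.33081308e-02,  1.61415834e+00,  6.89235847e-06,
        1.47598386e+00, -1.18998120e-01]), 'joint_vel': array([ 0.00069175, -0.00081147, -0.00334721,  0.00045935, -0.0041112 ,
        0.00061067]), 'joint_efforts': array([ 4.49566433e-04, -3.94900811e+01, -3.71364534e+01, -1.33912608e-04,
        3.87507782e-03,  2.58524057e-05]), 'tool_pos': array([0.24874063, 0.57275997, 0.23017425]), 'tool_rot': array([-2.98877324e-04,  2.03479724e-01,  9.79078720e-01, -8.79445499e-04]), 'contact_force': array([ 0.351164  , -0.92280538,  0.61776442]), 'ft_torque': array([ 0.0427982 , -0.00529564,  0.00721558]), 'grasp_force': 0.0, 'gripper_width': 1.0007813185342436}
```

View pics/scene0.png

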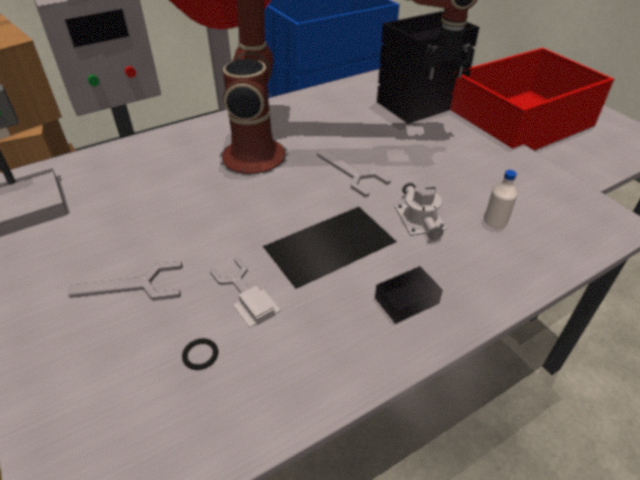

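View pics/side0.png

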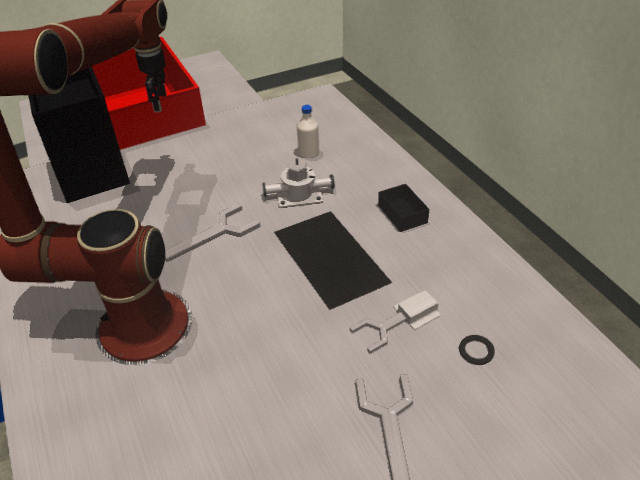

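Spanner look-alikes, scene view: a large one at (125,285), a medium one at (350,175), and the one in the holder at (235,280). The smallest, the one in the holder, fits the description. The other things are the strainer at (420,210), mat (330,245), tub (408,293), bottle (500,205) and gasket (200,353). I'll confirm in a rectified crop.

```bash
cat >> h.py <<'E'
def proj(f,P):
    rv,_=cv2.Rodrigues(f['R'])
    return cv2.projectPoints(np.asarray(P,float).reshape(-1,1,3),rv,np.asarray(f['t'],float),f['mtx'],np.array([f['k1'],0,0,0.]))[0].reshape(-1,2)
def ortho(f,c,h,half,px=300):
    "plane z=h; image right=+x, up=+y"
    a=np.linspace(-half,half,px)
    X,Y=np.meshgrid(c[0]+a,c[1]-a)
    q=proj(f,np.stack([X,Y,np.full_like(X,h)],-1)).astype(np.float32).reshape(px,px,2)
    return cv2.remap(f['color'],q[...,0],q[...,1],cv2.INTER_CUBIC)
E
python3 - <<'E'
from h import *
import pickle
F=pickle.load(open('f0.pkl','rb'))
for n,pts in dict(scene=dict(nut=(424,192),sp=(236,277),hold=(258,299),mat=(330,245),big=(125,285),med=(350,175),tub=(408,293),bot=(500,205),gask=(187,353)),side=dict(nut=(297,170),sp=(385,327),hold=(418,303),mat=(330,260),tub=(403,208),bot=(308,135),gask=(465,350))).items():
    W=cloud(F[n])
    for k,(u,v) in pts.items(): print(n,k,np.nanmedian(W[v-1:v+2,u-1:u+2].reshape(-1,3),0).round(3))
    # mat by darkness
    z=W[...,2]; g=F[n]['color'].max(2)
    m=((g<60)&(abs(z-.004)<.012)).astype(np.uint8)
    nl,l,st,ce=cv2.connectedComponentsWithStats(m)
    u,v=pts['mat']; i=l[v,u]; P=W[l==i][:,:2].astype(np.float32)
    print('mat',cv2.minAreaRect(P*1000))
    # points above bench z>4mm clusters
    m=((z>.055)&(z<.13)).astype(np.uint8)
    u,v=pts['nut']
    S=W[(z>.1)&(z<.112)&(np.hypot(W[...,0]-W[v,u,0],W[...,1]-W[v,u,1])<.06)]
    print('nut top',len(S),np.median(S,0).round(4),S.mean(0).round(4))
    u,v=pts['hold']
    S=W[(z>.02)&(z<.035)&(np.hypot(W[...,0]-W[v,u,0],W[...,1]-W[v,u,1])<.08)]
    print('holder',len(S),cv2.minAreaRect((S[:,:2]*1000).astype(np.float32)))
    if 'sp' in pts:
        u,v=pts['sp']
        S=W[(z>.006)&(z<.018)&(np.hypot(W[...,0]-W[v,u,0],W[...,1]-W[v,u,1])<.09)]
        print('sp',len(S),cv2.minAreaRect((S[:,:2]*1000).astype(np.float32)))
E
```

```text
scene nut [0.554 0.259 0.106]
scene sp [ 0.493 -0.278  0.011]
scene hold [ 0.597 -0.266  0.027]
scene mat [ 0.509 -0.012  0.003]
scene big [ 0.381 -0.526  0.014]
scene med [0.27  0.21  0.005]
scene tub [0.748 0.062 0.002]
scene bot [0.682 0.425 0.079]
scene gask [ 0.638 -0.46   0.005]
mat ((503.2752685546875, -10.041351318359375), (174.9965362548828, 314.52716064453125), 1.3775793313980103)
nut top 240 [0.5453 0.2682 0.1053] [0.5446 0.2682 0.1052]
holder 638 ((600.53857421875, -272.7635803222656), (89.68468475341797, 49.699424743652344), 5.37630033493042)
sp 433 ((503.9208984375, -277.7725830078125), (145.18899536132812, 83.47576141357422), 6.934858798980713)
side nut [0.531 0.25  0.105]
side sp [ 0.5   -0.284  0.013]
side hold [ 0.6   -0.271  0.029]
side mat [ 0.492 -0.023  0.004]
side tub [0.778 0.067 0.001]
side bot [0.65  0.424 0.088]
side gask [ 0.625 -0.424  0.006]
mat ((500.00592041015625, -6.7644500732421875), (181.42782592773438, 324.9534606933594), 1.4971815347671509)
nut top 212 [0.537  0.2688 0.1064] [0.5375 0.2689 0.1063]
holder 595 ((598.7598876953125, -272.823974609375), (90.06934356689453, 52.816871643066406), 3.0692174434661865)
sp 679 ((507.2345275878906, -284.11810302734375), (163.74072265625, 88.83326721191406), 0.7435488104820251)
```

Run:
```python
from h import *
import pickle
F=pickle.load(open('f0.pkl','rb'))
r=[]
for c,h,hf in (((.541,.2685),.1075,.06),((.53,-.277),.012,.15)):
    r.append(np.hstack([ortho(F['scene'],c,h,hf,300),ortho(F['side'],c,h,hf,300)]))
save(np.vstack(r),'o1.png')
```

```text
(no output)
```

View pics/o1.png

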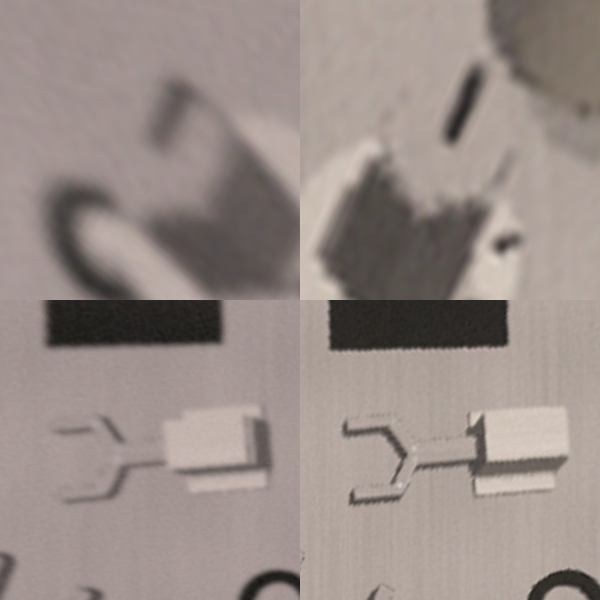

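Top row: the nut's pointer runs from px (152,138) to (177,70) in the side rectified view, i.e. about 70° in the world. Bottom row: the spanner in the holder, jaw to −x, holder at (520,435). It's the small one and matches the description. Next, the wrist camera geometry.

Run:
```python
from h import *
from scipy.spatial.transform import Rotation as R
f=grab('wrist'); s=monitor.state()
q=s['tool_rot'];T=R.from_quat(q,scalar_first=True).as_matrix()
c=-f['R'].T@f['t']
print('cam in tool',(T.T@(c-s['tool_pos'])).round(4)); print((T.T@f['R'].T).round(3)); print(T.round(3)); print(f['mtx'],f['k1'])
print((np.array([.541,.27])-s['tool_pos'][:2]))
```

```text
cam in tool [ 0.0783  0.0004 -0.1422]
[[ 0.    -0.953 -0.304]
 [ 1.     0.    -0.001]
 [ 0.001 -0.304  0.953]]
[[-0.917  0.398 -0.001]
 [ 0.398  0.917 -0.001]
 [ 0.    -0.002 -1.   ]]
[[394.70273491   0.         316.51801952]
 [  0.         394.70273491 239.41113048]
 [  0.           0.           1.        ]] -0.057843390091133
[ 0.29223239 -0.30282085]
```

>>> arm_command --rows '[[85, [0.974, -1.0, 0], [0, 0, 0.37]], [85, [0.974, -1.0, 0], [0, 0, 0.37]], [85, [0.974, -1.0, 0], [0, 0, 0.37]], [85, [0.974, -1.0, 0], [0, 0, 0.37]], [85, [0.974, -1.0, 0], [0, 0, 0.37]], [85, [0.974, -1.0, 0], [0, 0, 0.37]], [85, [0.974, -1.0, 0], [0, 0, 0.37]], [85, [0.974, -1.0, 0], [0, 0, 0.37]], [85, [0.974, -1.0, 0], [0, 0, 0.37]], [85, [0.974, -1.0, 0], [0, 0, 0.37]], [85, [0.974, -1.0, 0], [0, 0, 0.37]], [85, [0.974, -1.0, 0], [0, 0, 0.37]]]'

```text
time: 1.15
tool_pos: [0.5429, 0.2707, 0.2307]
tool_rot: [-0.0, -0.083, 0.997, -0.0]
contact_force: [0.0, -0.2, -0.8]
gripper_width: 0.994
grasp_force: 0.0
```

Run:
```python
from h import *
f=grab('wrist')
save(np.hstack([ortho(f,(.541,.27),.1075,.07,400),ortho(f,(.541,.27),.07,.07,400)]),'w1.png')
W=cloud(f);z=W[...,2]
S=W[(z>.099)&(z<.112)&(np.hypot(W[...,0]-.541,W[...,1]-.27)<.06)]
print(len(S),S.mean(0), cv2.minEnclosingCircle((S[:,:2]*1000).astype(np.float32)),cv2.minAreaRect((S[:,:2]*1000).astype(np.float32)))
S=W[(z>.064)&(z<.076)&(np.hypot(W[...,0]-.541,W[...,1]-.27)<.08)]
print(len(S),S.mean(0), cv2.minEnclosingCircle((S[:,:2]*1000).astype(np.float32)))
s=monitor.state();print(s['joint_pos'].round(2),s['tool_pos'])
```

```text
4993 [0.54017821 0.27338873 0.1065694 ] ((541.7578735351562, 273.5303955078125), 31.150129318237305) ((541.3055419921875, 273.64813232421875), (61.401222229003906, 54.1049690246582), 6.459084510803223)
6673 [0.53235778 0.27164883 0.06975364] ((541.60009765625, 273.3703918457031), 50.15742874145508)
[ 0.34  0.01  1.66  0.    1.48 -1.4 ] [0.54167275 0.27222867 0.23075076]
```

View pics/w1.png

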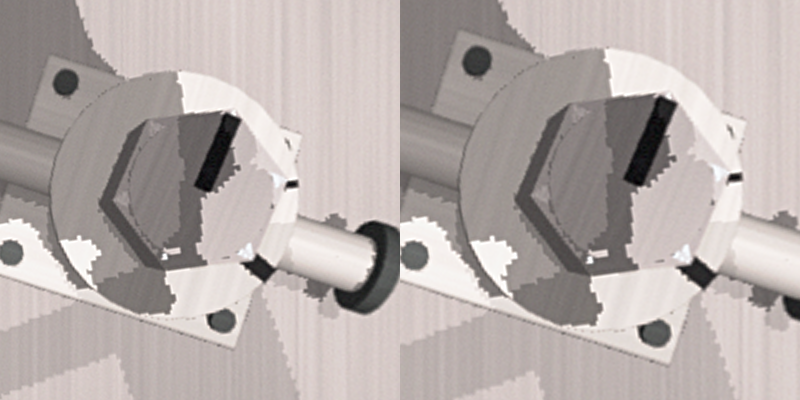

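Nut centre is (0.5416, 0.2735) and the pointer is at about 66°. The finger mark is near 5° (right half, px (736,177)) and the tight mark near −41° (697,273), so the nut needs about −61°. I'll go down and grip.

>>> arm_command --rows '[[85, [0.002, 0.003, -0.3], [0, 0, -0.036]], [85, [0.002, 0.003, -0.3], [0, 0, -0.036]], [85, [0.002, 0.003, -0.52], [0, 0, -0.036]], [85, [0.002, 0.003, -0.52], [0, 0, -0.036]], [85, [0.002, 0.003, -0.52], [0, 0, -0.036]], [0, [0.002, 0.003, -0.52], [0, 0, -0.036]], [0, [0.002, 0.003, -0.52], [0, 0, -0.036]], [0, [0.002, 0.003, -0.52], [0, 0, -0.036]], [0, [0.002, 0.003, -0.52], [0, 0, -0.036]], [0, [0.002, 0.003, -0.52], [0, 0, -0.036]], [0, [0.002, 0.003, -0.52], [0, 0, -0.036]], [0, [0.002, 0.003, -0.52], [0, 0, -0.036]]]'

```text
time: 2.2
tool_pos: [0.5436, 0.2735, 0.0797]
tool_rot: [0.002, -0.058, 0.998, -0.001]
contact_force: [-3.7, -6.1, 3.8]
gripper_width: 0.621
grasp_force: 70.0
```

>>> arm_command --rows '[[0, [0, 0, 0], [0, 0, -0.06]], [0, [0, 0, 0], [0, 0, -0.13]], [0, [0, 0, 0], [0, 0, -0.2]], [0, [0, 0, 0], [0, 0, -0.27]], [0, [0, 0, 0], [0, 0, -0.34]], [0, [0, 0, 0], [0, 0, -0.41]], [0, [0, 0, 0], [0, 0, -0.48]], [0, [0, 0, 0], [0, 0, -0.55]], [0, [0, 0, 0], [0, 0, -0.62]], [0, [0, 0, 0], [0, 0, -0.68]], [0, [0, 0, 0], [0, 0, -0.68]], [0, [0, 0, 0], [0, 0, -0.68]]]'

```text
time: 3.2
tool_pos: [0.543, 0.2722, 0.0798]
tool_rot: [0.002, 0.459, 0.888, -0.002]
contact_force: [-5.2, -9.5, 7.8]
gripper_width: 0.617
grasp_force: 70.4
```

>>> arm_command --rows '[[85, [0, 0, 0], [0, 0, 0]], [85, [0, 0, 0], [0, 0, 0]], [85, [0, 0, 0], [0, 0, 0]], [85, [0, 0, 0], [0, 0, 0]], [85, [0, 0, 0.15], [0, 0, 0]], [85, [0, 0, 0.5], [0, 0, 0]], [85, [0, 0, 0.5], [0, 0, 0]], [85, [0, 0, 0.5], [0, 0, 0]], [85, [0, 0, 0.5], [0, 0, 0]], [85, [0, 0, 0.5], [0, 0, 0]]]'

```text
time: 4.03
tool_pos: [0.5432, 0.275, 0.2288]
tool_rot: [0.002, 0.459, 0.889, 0.002]
contact_force: [0.3, 0.2, -0.5]
gripper_width: 0.99
grasp_force: 0.0
```

Run:
```python
from h import *
f=grab('wrist')
save(np.hstack([ortho(f,(.5416,.2735),.1075,.07,400),ortho(f,(.5416,.2735),.07,.07,400)]),'w2.png')
W=cloud(f);z=W[...,2]
S=W[(z>.099)&(z<.112)&(np.hypot(W[...,0]-.541,W[...,1]-.27)<.06)]
print(len(S), cv2.minEnclosingCircle((S[:,:2]*1000).astype(np.float32)),cv2.minAreaRect((S[:,:2]*1000).astype(np.float32)))
# pointer: dark pixels in the top plane
o=ortho(f,(.5416,.2735),.1085,.035,700).max(2); yy,xx=np.nonzero(o<45)
x=(xx-349.5)/1e4;y=-(yy-349.5)/1e4; k=np.hypot(x,y)<.031
P=np.c_[x,y][k]; m=P.mean(0); u,sv,v=np.linalg.svd(P-m,full_matrices=False); print(len(P),m,np.degrees(np.arctan2(v[0,1],v[0,0])),sv/np.sqrt(len(P)))
s=monitor.state();print(s['joint_pos'].round(2),s['tool_pos'],s['tool_rot'].round(3))
```

```text
5050 ((541.6761474609375, 273.77001953125), 31.20281982421875) ((541.4984741210938, 273.61480712890625), (61.7508544921875, 54.4108772277832), 5.387897968292236)
4335 [ 0.01602236 -0.0028712 ] 137.84014232457235 [0.01116302 0.00689179]
[ 0.35  0.01  1.66  0.    1.46 -0.27] [0.54198624 0.27449191 0.22604164] [0.    0.459 0.889 0.001]
```

View pics/w2.png

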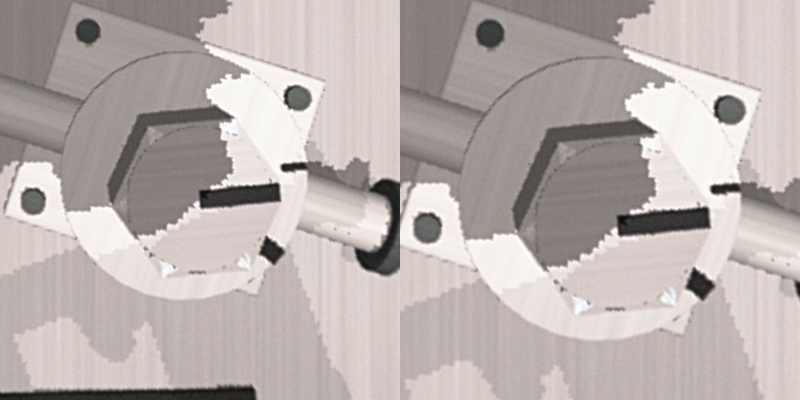

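The pointer sits at the finger mark (px (725,188), about 5.4° both). On to the spanner.

>>> arm_command --rows '[[85, [-0.01, -0.93, 0.05], [0, 0, 0.607]], [85, [-0.01, -0.93, 0.05], [0, 0, 0.607]], [85, [-0.01, -0.93, 0.05], [0, 0, 0.607]], [85, [-0.01, -0.93, 0.05], [0, 0, 0.607]], [85, [-0.01, -0.93, 0.05], [0, 0, 0.607]], [85, [-0.01, -0.93, 0.05], [0, 0, 0.607]], [85, [-0.01, -0.93, 0.05], [0, 0, 0.607]], [85, [-0.01, -0.93, 0.05], [0, 0, 0.607]], [85, [-0.01, -0.93, 0.05], [0, 0, 0.607]], [85, [-0.01, -0.93, 0.05], [0, 0, 0.607]]]'

```text
time: 4.92
tool_pos: [0.538, -0.0049, 0.2383]
tool_rot: [-0.002, 0.002, 1.0, 0.001]
contact_force: [-0.2, -0.3, 0.3]
gripper_width: 0.994
grasp_force: 0.0
```

>>> arm_command --rows '[[85, [0, -0.91, 0], [0, 0, 0]], [85, [0, -0.91, 0], [0, 0, 0]], [85, [0, -0.91, 0], [0, 0, 0]], [85, [0, -0.91, 0], [0, 0, 0]], [85, [0, -0.91, 0], [0, 0, 0]], [85, [0, -0.91, 0], [0, 0, 0]], [85, [0, -0.91, 0], [0, 0, 0]], [85, [0, -0.91, 0], [0, 0, 0]], [85, [0, -0.91, 0], [0, 0, 0]], [85, [0, -0.91, 0], [0, 0, 0]]]'

```text
time: 5.75
tool_pos: [0.5391, -0.276, 0.2392]
tool_rot: [-0.001, -0.0, 1.0, 0.001]
contact_force: [-0.1, 0.6, -0.1]
gripper_width: 0.994
grasp_force: 0.0
```

```bash
cat >> h.py <<'E'
def spanner(W,c,z0,rad=.13):
    "fit: template of spanner top at height z0+.012; returns origin xy, yaw guess via image template matching is left to caller"
    z=W[...,2]
    S=W[(z>z0+.007)&(z<z0+.017)&(np.hypot(W[...,0]-c[0],W[...,1]-c[1])<rad)]
    return S
def fitspanner(S,p0):
    "S Nx>=2 points of spanner top; ICP-like: maximise overlap with outline polygon via distance transform"
    from scipy.optimize import minimize
    r=.0005;n=520
    T=np.zeros((n,n),np.uint8)  # template in spanner frame, px=(x+.13)/r
    P=lambda a:(((np.array(a)+.13)/r)).astype(np.int32)
    cv2.fillPoly(T,[P([(-.105,-.012),(.028,-.012),(.028,.012),(-.105,.012)])],1)
    cv2.fillPoly(T,[P([(.02,-.014),(.053,-.041),(.094,-.041),(.094,-.029),(.0545,-.029),(.037,0),(.0545,.029),(.094,.029),(.094,.041),(.053,.041),(.02,.014)])],1)
    D=cv2.distanceTransform(1-T,cv2.DIST_L2,5)*r
    I=cv2.distanceTransform(T,cv2.DIST_L2,5)*r
    def cost(p):
        c,s=np.cos(p[2]),np.sin(p[2]); d=S[:,:2]-p[:2]
        x=d@[c,s];y=d@[-s,c]
        u=np.clip(((np.c_[x,y]+.13)/r),0,n-1).astype(np.float32)
        dd=cv2.remap(D.astype(np.float32),u[:,:1],u[:,1:],cv2.INTER_LINEAR).ravel()
        return np.minimum(dd,.006).__pow__(2).mean()*1e6
    best=None
    for dy in (-.06,0,.06):
        q=np.array(p0)+[0,0,dy]
        o=minimize(cost,q,method='Nelder-Mead',options=dict(initial_simplex=q+np.vstack([[0,0,0],np.diag([.012,.012,.08])]),xatol=1e-5,fatol=1e-4))
        if best is None or o.fun<best.fun: best=o
    return best.x,best.fun
E
python3 - <<'E'
from h import *
f=grab('wrist')
W=cloud(f);S=spanner(W,(.52,-.277),0)
S=S[S[:,0]<.565]
print(len(S),fitspanner(S,(.54,-.277,np.pi)),S[:,2].mean(),S.min(0),S.max(0))
z=W[...,2];H=W[(z>.022)&(z<.034)&(W[...,1]>-.34)&(W[...,1]<-.2)&(W[...,0]>.5)]
print(cv2.minAreaRect((H[:,:2]*1000).astype(np.float32)))
save(np.hstack([ortho(f,(.53,-.277),.012,.12,400)]),'w3.png')
s=monitor.state();print(s['joint_pos'].round(2),s['tool_pos'],s['tool_rot'].round(3))
E
```

```text
4389 (array([ 0.52555256, -0.27419182,  3.25648503]), np.float64(0.2616545557975769)) 0.011510224878914984 [ 0.42702211 -0.32482528  0.00704028] [ 0.56189779 -0.23935865  0.01640076]
((599.54443359375, -271.17950439453125), (85.03282928466797, 48.03467559814453), 4.550411224365234)
[-0.6   0.    1.65  0.    1.49 -2.17] [ 0.5391701  -0.27578887  0.2395181 ] [-0.    -0.001  1.     0.001]
```

View pics/w3.png

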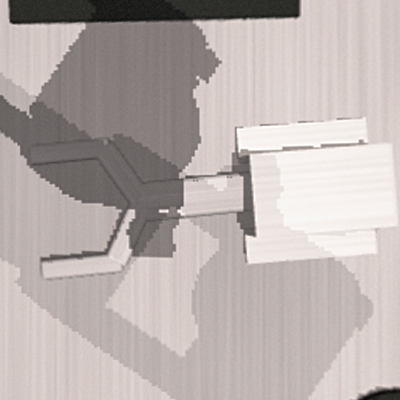

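The crop shows the spanner yaw at about 185.5°, its handle between px (140,200) and (243,192), and the sleeve at (310,190). I'll descend half-closed first to check finger clearance.

>>> arm_command --rows '[[40, [-0.013, 0.007, -0.3], [0, 0, 0.061]], [40, [-0.013, 0.007, -0.3], [0, 0, 0.061]], [40, [-0.013, 0.007, -0.3], [0, 0, 0.061]], [40, [-0.013, 0.007, -0.7], [0, 0, 0.061]], [40, [-0.013, 0.007, -0.7], [0, 0, 0.061]], [40, [-0.013, 0.007, -0.7], [0, 0, 0.061]], [40, [-0.013, 0.007, -0.765], [0, 0, 0.061]], [40, [-0.013, 0.007, -0.765], [0, 0, 0.061]], [40, [-0.013, 0.007, -0.765], [0, 0, 0.061]]]'

```text
time: 6.55
tool_pos: [0.535, -0.2746, 0.0109]
tool_rot: [-0.001, -0.048, 0.999, 0.001]
contact_force: [-0.4, -0.4, 1.0]
gripper_width: 0.47
grasp_force: 0.0
```

>>> arm_command --rows '[[40, [0, 0, -0.015], [0, 0, 0]], [40, [0, 0, -0.015], [0, 0, 0]], [0, [0, 0, -0.015], [0, 0, 0]], [0, [0, 0, -0.015], [0, 0, 0]], [0, [0, 0, -0.015], [0, 0, 0]], [0, [0, 0, -0.015], [0, 0, 0]], [0, [0, 0, -0.015], [0, 0, 0]], [0, [0, 0, -0.015], [0, 0, 0]]]'

```text
time: 7.22
tool_pos: [0.5364, -0.2762, 0.0089]
tool_rot: [0.001, -0.048, 0.999, -0.0]
contact_force: [-0.8, 2.4, 5.5]
gripper_width: 0.248
grasp_force: 58.5
```

>>> arm_command --rows '[[0, [-0.03, -0.002, 0.006], [0, 0, 0]], [0, [-0.08, -0.006, 0.008], [0, 0, 0]], [0, [-0.14, -0.011, 0.008], [0, 0, 0]], [0, [-0.2, -0.016, 0.008], [0, 0, 0]], [0, [-0.26, -0.021, 0.008], [0, 0, 0]], [0, [-0.32, -0.025, 0.008], [0, 0, 0]], [0, [-0.38, -0.03, 0.008], [0, 0, 0]], [0, [-0.4, -0.031, 0.008], [0, 0, 0]], [0, [-0.4, -0.031, 0.008], [0, 0, 0]]]'

```text
time: 7.97
tool_pos: [0.4131, -0.2852, 0.0089]
tool_rot: [-0.001, -0.047, 0.999, -0.0]
contact_force: [-3.9, -0.3, 0.3]
gripper_width: 0.246
grasp_force: 59.6
```

Run:
```python
from h import *
f=grab('side')
W=cloud(f);S=spanner(W,(.40,-.285),0.002)
print(len(S),S.min(0),S.max(0))
save(ortho(f,(.45,-.28),.014,.2,500),'w4.png')
```

```text
673 [ 0.3030059  -0.410968    0.00907501] [ 0.50347535 -0.25148279  0.01888657]
```

View pics/w4.png

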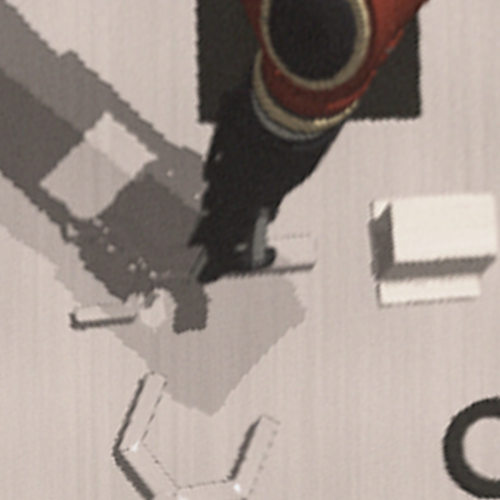

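The spanner is clear of the sleeve: handle end at px (315,250), sleeve mouth at (375,240). Lift it and carry it to the mat.

>>> arm_command --rows '[[0, [0, 0, 0.1], [0, 0, 0]], [0, [0, 0, 0.2], [0, 0, 0]], [0, [0, 0, 0.3], [0, 0, -0.05]], [0, [0.03, 0.08, 0.3], [0, 0, -0.12]], [0, [0.06, 0.18, 0.3], [0, 0, -0.19]], [0, [0.09, 0.28, 0.3], [0, 0, -0.26]], [0, [0.12, 0.38, 0.3], [0, 0, -0.33]], [0, [0.15, 0.48, 0.3], [0, 0, -0.4]], [0, [0.18, 0.58, 0.3], [0, 0, -0.47]], [0, [0.22, 0.68, 0.3], [0, 0, -0.54]], [0, [0.26, 0.78, 0.3], [0, 0, -0.61]], [0, [0.295, 0.89, 0.3], [0, 0, -0.68]]]'

```text
time: 9.02
tool_pos: [0.5039, -0.0162, 0.0981]
tool_rot: [-0.0, 0.469, 0.883, -0.0]
contact_force: [-0.6, 0.1, -3.6]
gripper_width: 0.244
grasp_force: 59.8
```

>>> arm_command --rows '[[0, [0, 0, 0], [0, 0, -0.07]], [0, [0, 0, 0], [0, 0, -0.14]], [0, [0, 0, 0], [0, 0, -0.21]], [0, [0, 0, 0], [0, 0, -0.28]], [0, [0, 0, 0], [0, 0, -0.35]], [0, [0, 0, 0], [0, 0, -0.38]], [0, [0, 0, -0.05], [0, 0, -0.38]], [0, [0, 0, -0.15], [0, 0, -0.38]], [0, [0, 0, -0.22], [0, 0, -0.38]], [0, [0, 0, -0.22], [0, 0, -0.38]]]'

```text
time: 9.85
tool_pos: [0.4988, -0.0168, 0.0269]
tool_rot: [-0.005, 0.706, 0.708, -0.003]
contact_force: [-1.9, 1.3, -5.3]
gripper_width: 0.248
grasp_force: 60.0
```

Run:
```python
from h import *
f=grab('wrist')
W=cloud(f)
z=W[...,2];g=f['color'].max(2)
S=W[(z>.01)&(z<.07)&(W[...,0]>.4)&(W[...,0]<.6)&(W[...,1]>.02)&(W[...,1]<.13)]
print(len(S),S.min(0),S.max(0),S.mean(0))
A=np.c_[S[:,:2],np.ones(len(S))];print('plane',np.linalg.lstsq(A,S[:,2],rcond=None)[0])
print(cv2.minAreaRect((S[:,:2]*1000).astype(np.float32)))
s=monitor.state();print(s['joint_pos'].round(2),s['tool_pos'],s['tool_rot'].round(3),s['contact_force'])
```

```text
19304 [0.45664338 0.02000253 0.01682807] [0.53922774 0.08945925 0.03134999] [0.49808545 0.05239523 0.02814458]
plane [-0.01334116 -0.02199804  0.03594221]
((497.9237060546875, 54.71588897705078), (69.43865966796875, 82.59318542480469), 89.9587631225586)
[-0.18 -0.02  2.05  0.    1.12 -0.19] [ 0.50040198 -0.01705985  0.029208  ] [-0.003  0.706  0.708 -0.002] [ 0.71041406  0.79171791 -3.98090101]
```

>>> arm_command --rows '[[0, [0, 0, -0.02], [0, 0, 0]], [0, [0, 0, -0.035], [0, 0, 0]], [0, [0, 0, -0.042], [0, 0, 0]], [0, [0, 0, -0.042], [0, 0, 0]], [0, [0, 0, -0.042], [0, 0, 0]]]'

```text
time: 10.32
tool_pos: [0.5039, -0.0181, 0.0208]
tool_rot: [0.0, 0.706, 0.708, 0.0]
contact_force: [-0.5, -0.7, -3.8]
gripper_width: 0.245
grasp_force: 60.1
```

>>> arm_command --rows '[[0, [0, 0, -0.008], [0, 0, 0]], [0, [0, 0, -0.016], [0, 0, 0]], [0, [0, 0, -0.016], [0, 0, 0]], [0, [0, 0, -0.016], [0, 0, 0]]]'

```text
time: 10.65
tool_pos: [0.5032, -0.018, 0.0151]
tool_rot: [-0.0, 0.706, 0.708, -0.0]
contact_force: [-0.8, -0.1, -4.5]
gripper_width: 0.246
grasp_force: 60.1
```

>>> arm_command --rows '[[0, [0, 0, -0.006], [0, 0, 0]], [0, [0, 0, -0.01], [0, 0, 0]], [0, [0, 0, -0.01], [0, 0, 0]]]'

```text
time: 10.9
tool_pos: [0.5037, -0.0181, 0.0129]
tool_rot: [-0.0, 0.706, 0.708, -0.0]
contact_force: [-1.6, 0.4, 1.8]
gripper_width: 0.242
grasp_force: 61.0
```

>>> arm_command --rows '[[60, [0, 0, 0], [0, 0, 0]], [60, [0, 0, 0], [0, 0, 0]], [60, [0, 0, 0], [0, 0, 0]], [60, [0, 0, 0.1], [0, 0, 0]], [60, [0, 0, 0.3], [0, 0, 0]], [60, [0, -0.19, 0.4], [0, 0, 0]], [60, [0, -0.19, 0.6], [0, 0, 0]], [60, [0, -0.19, 0.6], [0, 0, 0]], [60, [0, -0.19, 0.6], [0, 0, 0]], [60, [0, -0.19, 0.6], [0, 0, 0]]]'

```text
time: 11.73
tool_pos: [0.5058, -0.0764, 0.1968]
tool_rot: [0.004, 0.707, 0.707, 0.002]
contact_force: [0.3, -0.1, -1.0]
gripper_width: 0.704
grasp_force: 0.0
```

Run:
```python
from h import *
f=grab('wrist')
W=cloud(f);S=spanner(W,(.502,-.01),0.004,.12)
print(len(S),fitspanner(S,(.502,-.008,np.pi/2)),S.min(0),S.max(0))
H=S[(S[:,1]<.005)];k=np.polyfit(H[:,1],H[:,0],1);print('handle x at -.07',np.polyval(k,-.075),'slope deg',np.degrees(np.arctan(k[0])), H[:,0].min(),H[:,0].max(),'z',np.median(S[:,2]))
s=monitor.state();print(s['joint_pos'].round(2),s['tool_pos'],s['tool_rot'].round(3))
```

```text
8471 (array([ 0.50321712, -0.00864705,  1.57405713]), np.float64(0.026669595390558243)) [ 0.46172968 -0.1104275   0.01100209] [0.54402803 0.08321822 0.01863513]
handle x at -.07 0.5033089076200392 slope deg -0.14508858840894392 0.4911234366659587 0.5152283131909622 z 0.015619896209585324
[-0.29 -0.2   1.92  0.    1.42 -0.3 ] [ 0.50426738 -0.07555014  0.19386784] [0.001 0.707 0.707 0.001]
```

>>> arm_command --rows '[[60, [0, -0.017, -0.2], [0, 0, 0]], [60, [0, -0.017, -0.4], [0, 0, 0]], [60, [0, -0.017, -0.53], [0, 0, 0]], [40, [0, -0.017, -0.585], [0, 0, 0]], [40, [0, -0.017, -0.585], [0, 0, 0]], [40, [0, -0.017, -0.585], [0, 0, 0]], [40, [0, -0.017, -0.585], [0, 0, 0]], [40, [0, -0.017, -0.585], [0, 0, 0]]]'

```text
time: 12.45
tool_pos: [0.5054, -0.0806, 0.0193]
tool_rot: [0.002, 0.706, 0.708, 0.001]
contact_force: [1.1, -1.4, 0.8]
gripper_width: 0.473
grasp_force: 0.0
```

>>> arm_command --rows '[[40, [-0.003, 0, -0.018], [0, 0, 0]], [40, [-0.003, 0, -0.018], [0, 0, 0]], [40, [-0.003, 0, -0.018], [0, 0, 0]], [0, [-0.003, 0, -0.018], [0, 0, 0]], [0, [-0.003, 0, -0.018], [0, 0, 0]], [0, [-0.003, 0, -0.018], [0, 0, 0]], [0, [-0.003, 0, -0.018], [0, 0, 0]], [0, [-0.003, 0, -0.018], [0, 0, 0]], [0, [-0.003, 0, -0.018], [0, 0, 0]]]'

```text
time: 13.2
tool_pos: [0.5033, -0.0804, 0.0126]
tool_rot: [0.001, 0.706, 0.708, 0.0]
contact_force: [-1.6, 0.0, 6.2]
gripper_width: 0.246
grasp_force: 58.7
```

>>> arm_command --rows '[[0, [0, 0, 0.05], [0, 0, 0]], [0, [0, 0, 0.1], [0, 0, 0]], [0, [0, 0, 0.17], [0, 0, 0]], [0, [0, 0, 0.24], [0, 0, 0]], [0, [0, 0, 0.3], [0, 0, 0]], [0, [0, 0, 0.3], [0, 0, 0]], [0, [0, 0, 0.3], [0, 0, 0]]]'

```text
time: 13.78
tool_pos: [0.5026, -0.0803, 0.1013]
tool_rot: [0.001, 0.706, 0.708, 0.0]
contact_force: [0.2, 0.6, -5.9]
gripper_width: 0.249
grasp_force: 59.0
```

```bash
cat >> h.py <<'E'
def held(f,s):
    "spanner held: top points from wrist view; plane in tool frame and fit"
    from scipy.spatial.transform import Rotation as R
    W=cloud(f);T=R.from_quat(s['tool_rot'],scalar_first=True).as_matrix()
    L=(W-s['tool_pos'])@T   # tool coords: x toward head, y across, z down
    k=(L[...,0]>.08)&(L[...,0]<.19)&(abs(L[...,1])<.055)&(abs(L[...,2])<.03)
    P=L[k]; A=np.c_[P[:,:2],np.ones(len(P))]; w=np.ones(len(P),bool)
    for _ in range(6):
        c=np.linalg.lstsq(A[w],P[w,2],rcond=None)[0]; w=abs(A@c-P[:,2])<.003
    Q=P[w]; p,e=fitspanner(Q,(.072,0,0))
    print('n',len(P),w.sum(),'top plane (z down) sl_x,sl_y,c',c.round(4),'origin,yaw in tool',p.round(4),'err',round(e,3),'xmax',Q[:,0].max().round(4),'y',Q[:,1].min().round(4),Q[:,1].max().round(4))
    return p,c,T
E
python3 - <<'E'
from h import *
f=grab('wrist');s=monitor.state();print(s['tool_pos'],s['tool_rot'].round(4),s['contact_force'])
held(f,s)
E
```

```text
[ 0.50150198 -0.08001858  0.09985583] [-8.000e-04  7.064e-01  7.078e-01 -7.000e-04] [-1.0134234   0.67697868 -4.99118149]
n 11212 10618 top plane (z down) sl_x,sl_y,c [ 0.0932  0.0002 -0.0044] origin,yaw in tool [0.0711 0.0009 0.0054] err 0.047 xmax 0.1164 y -0.0368 0.0389
```

>>> arm_command --rows '[[0, [0.05, 0.05, 0.05], [0, 0, 0.05]], [0, [0.12, 0.12, 0.1], [0, 0, 0.12]], [0, [0.19, 0.2, 0.1], [0, 0, 0.19]], [0, [0.26, 0.28, 0.1], [0, 0, 0.26]], [0, [0.33, 0.36, 0.1], [0, 0, 0.33]], [0, [0.4, 0.44, 0.1], [0, 0, 0.38]], [0, [0.47, 0.51, 0.1], [0, 0, 0.396]], [0, [0.53, 0.57, 0.1], [0, 0, 0.396]], [0, [0.552, 0.59, 0.1], [0, 0, 0.396]], [0, [0.552, 0.59, 0.1], [0, 0, 0.396]]]'

```text
time: 14.67
tool_pos: [0.6678, 0.0982, 0.1282]
tool_rot: [-0.002, 0.455, 0.89, -0.001]
contact_force: [-0.5, 0.3, -4.4]
gripper_width: 0.249
grasp_force: 59.6
```

>>> arm_command --rows '[[0, [0, 0, 0], [0.024, 0.017, 0]], [0, [0, 0, 0], [0.048, 0.034, 0]], [0, [0, 0, 0], [0.048, 0.034, 0]], [0, [0, 0, 0], [0.048, 0.034, 0]]]'

```text
time: 15.0
tool_pos: [0.6671, 0.0954, 0.1297]
tool_rot: [-0.042, 0.456, 0.889, 0.02]
contact_force: [-1.0, 0.0, -4.0]
gripper_width: 0.248
grasp_force: 59.5
```

```bash
cat >> h.py <<'E'
def heldw(f,s,nut=np.array([.5416,.2737])):
    "report in world: spanner yaw, pitch(head up +), jaw centre underside xyz (rigid to tool)"
    p,c,T=held(f,s)
    # 3D: point on underside at jaw centre in tool coords
    d=np.array([np.cos(p[2]),np.sin(p[2])])
    def und(x):
        q=p[:2]+d*x; zt=c[0]*q[0]+c[1]*q[1]+c[2]+.012
        return s['tool_pos']+T@np.array([q[0],q[1],zt])
    J,G=und(.07),und(-.07); v=J-G
    yaw=np.arctan2(v[1],v[0])
    lat=T@np.array([0,1,c[1]])
    print('yaw',np.degrees(yaw).round(2),'pitch',np.degrees(np.arcsin(v[2]/np.linalg.norm(v))).round(2),'roll slope',(lat[2]/np.hypot(*lat[:2])).round(3),'jaw und',J.round(4),'grip und',G.round(4))
    n=nut-J[:2]; u=np.array([np.cos(yaw),np.sin(yaw)])
    print('nut from jaw: along',(n@u).round(4),'left',(n@[-u[1],u[0]]).round(4),'tcp',s['tool_pos'].round(4),'F',s['contact_force'].round(1))
E
python3 - <<'E'
from h import *
f=grab('wrist');s=monitor.state();heldw(f,s)
W=cloud(f);z=W[...,2]
S=W[(z>.099)&(z<.109)&(np.hypot(W[...,0]-.541,W[...,1]-.273)<.04)]
print(len(S),cv2.minAreaRect((S[:,:2]*1000).astype(np.float32)) if len(S) else 0)
E
```

```text
n 11172 10604 top plane (z down) sl_x,sl_y,c [ 0.0861  0.0039 -0.0026] origin,yaw in tool [ 0.0712 -0.0003  0.0082] err 0.044 xmax 0.1162 y -0.0373 0.0377
yaw 125.21 pitch 0.37 roll slope -0.005 jaw und [0.5841 0.2119 0.1217] grip und [0.6652 0.097  0.1208]
nut from jaw: along 0.0751 left -0.0009 tcp [0.6671 0.0959 0.1301] F [-0.5 -0.2 -3.9]
0 0
```

>>> arm_command --rows '[[0, [0.002, 0.002, -0.05], [0, 0, 0]], [0, [0.002, 0.002, -0.1], [0, 0, 0]], [0, [0.002, 0.002, -0.145], [0, 0, 0]], [0, [0.002, 0.002, -0.157], [0, 0, 0]], [0, [0.002, 0.002, -0.157], [0, 0, 0]], [0, [0.002, 0.002, -0.157], [0, 0, 0]]]'

```text
time: 15.55
tool_pos: [0.6682, 0.0976, 0.0833]
tool_rot: [-0.042, 0.455, 0.889, 0.021]
contact_force: [0.5, -1.1, -4.0]
gripper_width: 0.243
grasp_force: 59.7
```

Run:
```python
from h import *
f=grab('wrist');s=monitor.state();heldw(f,s)
print(s['joint_pos'].round(2))
```

```text
n 11280 10733 top plane (z down) sl_x,sl_y,c [ 0.0742  0.0049 -0.0018] origin,yaw in tool [ 0.0722 -0.0006  0.0064] err 0.038 xmax 0.1168 y -0.0375 0.0374
yaw 125.38 pitch 1.04 roll slope -0.004 jaw und [0.585  0.2139 0.0769] grip und [0.6663 0.0995 0.0743]
nut from jaw: along 0.0739 left 0.0008 tcp [0.6689 0.0976 0.0844] F [ 0.3  0.3 -3.6]
[ 0.    0.32  1.57  0.08  1.31 -0.64]
```

>>> arm_command --rows '[[0, [-0.02, 0.028, 0], [0, 0, 0]], [0, [-0.045, 0.063, -0.002], [0, 0, 0]], [0, [-0.07, 0.098, -0.004], [0, 0, 0]], [0, [-0.095, 0.133, -0.004], [0, 0, 0]], [0, [-0.115, 0.162, -0.004], [0, 0, 0]], [0, [-0.115, 0.162, -0.004], [0, 0, 0]]]'

```text
time: 16.1
tool_pos: [0.6323, 0.1486, 0.083]
tool_rot: [-0.042, 0.454, 0.89, 0.021]
contact_force: [0.3, -0.3, -4.2]
gripper_width: 0.248
grasp_force: 59.7
```

>>> arm_command --rows '[[0, [-0.014, 0.02, 0], [0, 0, 0]], [0, [-0.024, 0.034, 0], [0, 0, 0]], [0, [-0.028, 0.039, 0], [0, 0, 0]], [0, [-0.028, 0.039, -0.008], [0, 0, 0]], [0, [-0.028, 0.039, -0.014], [0, 0, 0]], [0, [-0.028, 0.039, -0.014], [0, 0, 0]]]'

```text
time: 16.6
tool_pos: [0.6256, 0.1573, 0.0782]
tool_rot: [-0.041, 0.456, 0.889, 0.021]
contact_force: [-0.4, -0.9, -4.3]
gripper_width: 0.246
grasp_force: 59.5
```

Run:
```python
from h import *
f=grab('wrist');s=monitor.state();heldw(f,s)
g=grab('side');c=proj(g,[[.56,.24,.08]])[0].astype(int)
im=g['color'][max(c[1]-75,0):c[1]+75,max(c[0]-100,0):c[0]+100]
a=cv2.resize(im,(400,300),interpolation=cv2.INTER_CUBIC)
save(np.hstack([a,cv2.resize(f['color'],(400,300))]),'w5.png')
```

```text
n 15614 10919 top plane (z down) sl_x,sl_y,c [ 0.0827  0.0032 -0.0028] origin,yaw in tool [ 0.0733 -0.0007  0.0152] err 0.14 xmax 0.1168 y -0.0375 0.0383
yaw 124.84 pitch 0.58 roll slope -0.003 jaw und [0.5416 0.275  0.0706] grip und [0.6218 0.1597 0.0692]
nut from jaw: along -0.0011 left 0.0007 tcp [0.6257 0.1573 0.0783] F [-0.8 -0.8 -4.9]
```

View pics/w5.png

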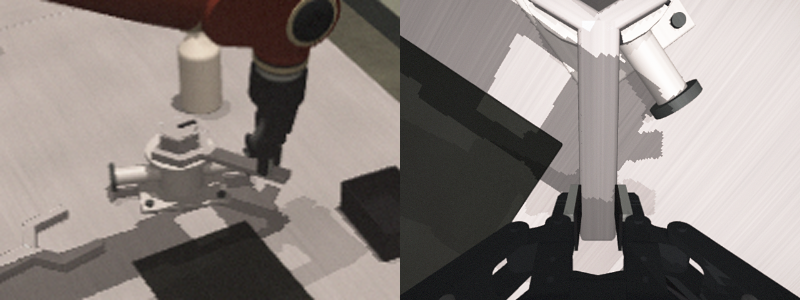

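The spanner's jaw is around the nut (left crop at (180,145), hand at (265,155)). I'll lower it to touch the flange.

>>> arm_command --rows '[[0, [0, 0, -0.004], [0, 0, 0]], [0, [0, 0, -0.008], [0, 0, 0]], [0, [0, 0, -0.008], [0, 0, 0]], [0, [0, 0, -0.008], [0, 0, 0]]]'

```text
time: 17.03
tool_pos: [0.6258, 0.1576, 0.0765]
tool_rot: [-0.041, 0.456, 0.889, 0.021]
contact_force: [-0.4, -0.0, -3.4]
gripper_width: 0.248
grasp_force: 59.8
```

>>> arm_command --rows '[[0, [0, 0, -0.005], [0, 0, 0]], [0, [0, 0, -0.01], [0, 0, 0]], [0, [0, 0, -0.01], [0, 0, 0]], [0, [0, 0, -0.01], [0, 0, 0]]]'

```text
time: 17.37
tool_pos: [0.626, 0.1576, 0.0737]
tool_rot: [-0.041, 0.456, 0.889, 0.021]
contact_force: [0.2, -0.7, -2.7]
gripper_width: 0.246
grasp_force: 60.3
```

Run:
```python
from h import *
f=grab('wrist');s=monitor.state();heldw(f,s)
# arc rows
p=s['tool_pos'][:2]; n=np.array([.5416,.2737]); r=p-n; print('r',np.linalg.norm(r))
for a in range(5,66,5):
    t=-np.radians(a);R=np.array([[np.cos(t),-np.sin(t)],[np.sin(t),np.cos(t)]])
    print(a,((n+R@r-p)/.3).round(3),round(-a/90,3))
```

```text
n 15533 10786 top plane (z down) sl_x,sl_y,c [ 0.0406  0.0037 -0.003 ] origin,yaw in tool [ 0.0738 -0.0002  0.0109] err 0.077 xmax 0.1156 y -0.0359 0.0372
yaw 125.11 pitch 2.95 roll slope -0.003 jaw und [0.5421 0.2753 0.0721] grip und [0.6225 0.1609 0.0649]
nut from jaw: along -0.0011 left 0.0013 tcp [0.626  0.1576 0.0737] F [ 0.7 -1.1 -3.4]
r 0.14352564456390735
5 [-0.035 -0.023] -0.056
10 [-0.071 -0.043] -0.111
15 [-0.11 -0.06] -0.167
20 [-0.149 -0.073] -0.222
25 [-0.19  -0.083] -0.278
30 [-0.231 -0.089] -0.333
35 [-0.273 -0.091] -0.389
40 [-0.315 -0.09 ] -0.444
45 [-0.356 -0.086] -0.5
50 [-0.397 -0.077] -0.556
55 [-0.437 -0.065] -0.611
60 [-0.476 -0.05 ] -0.667
65 [-0.513 -0.032] -0.722
```

>>> arm_command --rows '[[0, [0, 0, 0.009], [-0.013, -0.009, 0]], [0, [0, 0, 0.017], [-0.026, -0.018, 0]], [0, [0, 0, 0.017], [-0.026, -0.018, 0]], [0, [0, 0, 0.017], [-0.026, -0.018, 0]]]'

```text
time: 17.75
tool_pos: [0.6257, 0.1583, 0.079]
tool_rot: [-0.019, 0.456, 0.89, 0.01]
contact_force: [0.4, -0.5, -3.6]
gripper_width: 0.242
grasp_force: 60.1
```

Run:
```python
from h import *
f=grab('wrist');s=monitor.state();heldw(f,s)
```

```text
n 15620 10790 top plane (z down) sl_x,sl_y,c [ 0.0467  0.0014 -0.0033] origin,yaw in tool [ 0.0734 -0.0004  0.0142] err 0.059 xmax 0.1158 y -0.0364 0.0372
yaw 124.96 pitch -0.21 roll slope -0.001 jaw und [0.5419 0.2753 0.0696] grip und [0.6222 0.1605 0.0701]
nut from jaw: along -0.0012 left 0.0012 tcp [0.6256 0.1583 0.0787] F [ 0.5  0.7 -3.4]
```

Level and down on the flange. Turn.

>>> arm_command --rows '[[0, [-0.018, -0.012, 0], [0, 0, -0.028]], [0, [-0.053, -0.034, 0], [0, 0, -0.083]], [0, [-0.09, -0.052, 0], [0, 0, -0.139]], [0, [-0.13, -0.067, 0], [0, 0, -0.194]], [0, [-0.17, -0.078, 0], [0, 0, -0.25]], [0, [-0.21, -0.086, 0], [0, 0, -0.306]], [0, [-0.231, -0.089, 0], [0, 0, -0.333]], [0, [-0.252, -0.09, 0], [0, 0, -0.361]], [0, [-0.273, -0.091, 0], [0, 0, -0.389]], [0, [-0.294, -0.091, 0], [0, 0, -0.417]], [0, [-0.315, -0.09, 0], [0, 0, -0.444]], [0, [-0.315, -0.09, 0], [0, 0, -0.444]]]'

```text
time: 18.8
tool_pos: [0.5309, 0.1299, 0.0787]
tool_rot: [-0.014, 0.733, 0.68, 0.015]
contact_force: [0.8, -3.9, -2.7]
gripper_width: 0.243
grasp_force: 60.2
```

```bash
cat >> h.py <<'E'
def pointer(names=('scene','side')):
    for n in names:
        f=grab(n); o=ortho(f,(.5416,.2737),.1085,.035,350).max(2)
        x,y=np.meshgrid((np.arange(350)-174.5)*2e-4,-(np.arange(350)-174.5)*2e-4)
        rr=np.hypot(x,y); sc=[]
        for a in range(-180,180):
            t=np.radians(a);u=x*np.cos(t)+y*np.sin(t);v=-x*np.sin(t)+y*np.cos(t)
            inn=(u>.002)&(u<.026)&(abs(v)<.002); 
            sd=(u>.002)&(u<.026)&(abs(v)>.005)&(abs(v)<.008)
            sc.append(o[sd].mean()-o[inn].mean())
        sc=np.array(sc);i=sc.argsort()[::-1][:6];print(n,'pointer deg',i-180,sc[i].round())
E
python3 - <<'E'
from h import *
f=grab('wrist');s=monitor.state();heldw(f,s); pointer()
E
```

```text
n 14748 10642 top plane (z down) sl_x,sl_y,c [ 0.043   0.0008 -0.0031] origin,yaw in tool [ 0.0725 -0.0009  0.0113] err 0.047 xmax 0.1156 y -0.0369 0.0365
yaw 85.19 pitch -0.12 roll slope -0.001 jaw und [0.5414 0.2725 0.0695] grip und [0.5297 0.1329 0.0698]
nut from jaw: along 0.0012 left -0.0001 tcp [0.5311 0.1299 0.0787] F [ 0.6 -5.2 -2.9]
scene pointer deg [-35 -34 -36 -33 -37 -32] [48. 48. 48. 47. 47. 46.]
side pointer deg [-48 -46 -47 -49 -50 -45] [39. 39. 39. 39. 39. 39.]
```

>>> arm_command --rows '[[0, [-0.025, 0.002, 0], [0, 0, -0.033]], [0, [-0.049, 0.006, 0], [0, 0, -0.067]], [0, [-0.066, 0.009, 0], [0, 0, -0.089]], [0, [-0.082, 0.013, 0], [0, 0, -0.111]], [0, [-0.082, 0.013, 0], [0, 0, -0.111]], [0, [-0.082, 0.013, 0], [0, 0, -0.111]]]'

```text
time: 19.45
tool_pos: [0.5066, 0.134, 0.0786]
tool_rot: [-0.013, 0.789, 0.615, 0.016]
contact_force: [-0.3, -6.0, -2.0]
gripper_width: 0.247
grasp_force: 60.3
```

Run:
```python
from h import *
f=grab('wrist');s=monitor.state();heldw(f,s); pointer(); print(s['ft_torque'])
```

```text
n 14745 10658 top plane (z down) sl_x,sl_y,c [ 0.0421  0.0004 -0.0031] origin,yaw in tool [ 0.0725 -0.001   0.0112] err 0.046 xmax 0.1154 y -0.0365 0.0368
yaw 75.21 pitch -0.07 roll slope -0.001 jaw und [0.5413 0.2726 0.0695] grip und [0.5055 0.1371 0.0697]
nut from jaw: along 0.0011 left -0.0 tcp [0.5065 0.1339 0.0786] F [-1.4 -5.8 -2.5]
scene pointer deg [-42 -41 -43 -44 -40 -45] [48. 48. 48. 47. 47. 46.]
side pointer deg [-150 -151 -152 -149 -153 -148] [20. 20. 20. 20. 19. 19.]
[-1.10388207  0.10961885 -0.01554771]
```

>>> arm_command --rows '[[0, [-0.024, 0.007, 0], [0, 0, -0.033]], [0, [-0.048, 0.015, 0], [0, 0, -0.067]], [0, [-0.048, 0.015, 0], [0, 0, -0.067]], [0, [-0.048, 0.015, 0], [0, 0, -0.067]]]'

```text
time: 19.93
tool_pos: [0.4918, 0.1386, 0.0785]
tool_rot: [-0.012, 0.82, 0.572, 0.016]
contact_force: [-0.9, -4.8, -1.2]
gripper_width: 0.246
grasp_force: 60.4
```

Run:
```python
from h import *
f=grab('wrist');s=monitor.state();heldw(f,s); pointer(('scene',)); print(s['ft_torque'])
o=grab('side');save(np.hstack([ortho(grab('scene'),(.5416,.2737),.1085,.06,400),ortho(o,(.5416,.2737),.1085,.06,400)]),'w6.png')
```

```text
n 14755 10637 top plane (z down) sl_x,sl_y,c [ 0.0417 -0.0013 -0.0031] origin,yaw in tool [ 0.0724 -0.0009  0.0141] err 0.045 xmax 0.1152 y -0.0364 0.0367
yaw 69.04 pitch -0.06 roll slope -0.0 jaw und [0.5412 0.2726 0.0695] grip und [0.491  0.1418 0.0697]
nut from jaw: along 0.0012 left -0.0 tcp [0.4919 0.1386 0.0785] F [-2.  -4.9 -1.3]
scene pointer deg [-46 -47 -45 -48 -44 -49] [50. 49. 49. 49. 48. 47.]
[-1.01382351  0.2908441  -0.0281254 ]
```

View pics/w6.png

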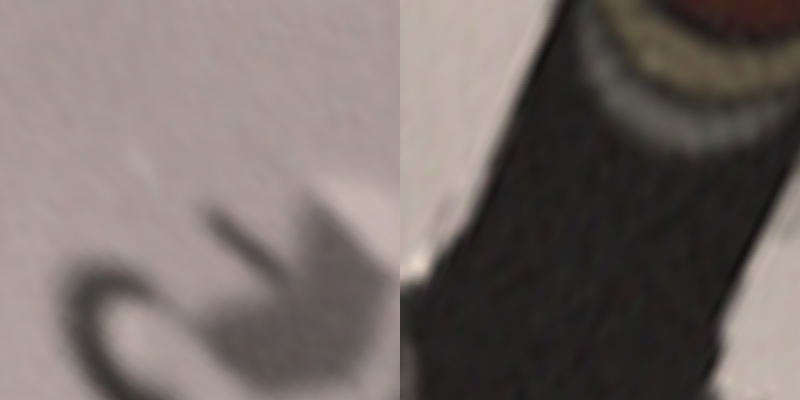

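In the left half the pointer runs from (208,212) to (285,278), about −40.6°, so it is near the tight mark. I'll push a little further and check that the force builds against the stop.

>>> arm_command --rows '[[0, [-0.016, 0.007, 0], [0, 0, -0.022]], [0, [-0.031, 0.013, 0], [0, 0, -0.044]], [0, [-0.031, 0.013, 0], [0, 0, -0.044]], [0, [-0.031, 0.013, 0], [0, 0, -0.044]]]'

```text
time: 20.47
tool_pos: [0.4847, 0.1412, 0.0793]
tool_rot: [-0.009, 0.839, 0.544, 0.018]
contact_force: [4.7, -10.0, -3.0]
gripper_width: 0.247
grasp_force: 60.2
```

```bash
cat >> h.py <<'E'
def ptr2(f,h=.109):
    o=ortho(f,(.5416,.2737),h,.06,400).max(2).astype(float)
    x,y=np.meshgrid((np.arange(400)-199.5)*3e-4,-(np.arange(400)-199.5)*3e-4)
    best=[]
    for cx in np.arange(-.008,.0081,.002):
      for cy in np.arange(-.008,.0081,.002):
        m=np.hypot(x-cx,y-cy)<.03
        X,Y,O=(x-cx)[m],(y-cy)[m],o[m]
        for a in range(-90,90,1):
            t=np.radians(a);u=X*np.cos(t)+Y*np.sin(t);v=abs(-X*np.sin(t)+Y*np.cos(t))
            k=(u>.003)&(u<.025)
            best.append((O[k&(v>.005)&(v<.008)].mean()-O[k&(v<.002)].mean(),a,cx,cy))
    best.sort(reverse=True);b=np.array(best[:15]);print('ptr',b.mean(0).round(4),'sd',b[:,1].std().round(1))
E
python3 - <<'E'
from h import *
f=grab('wrist');s=monitor.state();heldw(f,s); print(s['ft_torque']); ptr2(grab('scene'))
E
```

```text
n 14653 10627 top plane (z down) sl_x,sl_y,c [ 0.0459  0.004  -0.0031] origin,yaw in tool [ 0.072  -0.0013 -0.0151] err 0.035 xmax 0.1154 y -0.0387 0.0348
yaw 66.8 pitch -0.34 roll slope 0.001 jaw und [0.5406 0.2723 0.0695] grip und [0.4854 0.1435 0.0704]
nut from jaw: along 0.0017 left -0.0003 tcp [0.4847 0.1412 0.0792] F [ 3.8 -9.3 -4.7]
[-1.80090442 -0.58852183  0.28633654]
ptr [ 5.63289e+01 -3.98667e+01  2.90000e-03 -5.50000e-03] sd 3.1
```

>>> arm_command --rows '[[0, [-0.012, 0.006, 0], [0, 0, -0.01]], [0, [-0.024, 0.011, 0], [0, 0, -0.02]], [0, [-0.024, 0.011, 0], [0, 0, -0.02]], [0, [-0.024, 0.011, 0], [0, 0, -0.02]]]'

```text
time: 20.9
tool_pos: [0.4802, 0.143, 0.0805]
tool_rot: [-0.005, 0.847, 0.531, 0.02]
contact_force: [10.4, -15.9, -4.8]
gripper_width: 0.248
grasp_force: 60.0
```

Run:
```python
from h import *
f=grab('wrist');s=monitor.state();heldw(f,s); print(s['ft_torque']); ptr2(grab('scene'))
```

```text
n 14586 10661 top plane (z down) sl_x,sl_y,c [ 0.0537  0.0119 -0.0031] origin,yaw in tool [ 0.0718 -0.0011 -0.0137] err 0.039 xmax 0.1157 y -0.0384 0.0354
yaw 64.9 pitch -0.76 roll slope 0.0 jaw und [0.5406 0.272  0.0697] grip und [0.4811 0.145  0.0716]
nut from jaw: along 0.002 left -0.0002 tcp [0.4802 0.143  0.0805] F [ 10.9 -15.6  -3.8]
[-2.7516722  -1.55136748  0.09229105]
ptr [ 5.82036e+01 -4.06667e+01  2.90000e-03 -4.90000e-03] sd 3.1
```

The stop is reached: 19 N at 140 mm lever with the pointer at −40.7°. Back off within the jaw's play, then withdraw.

>>> arm_command --rows '[[0, [0.03, -0.011, 0], [0, 0, 0.033]], [0, [0.056, -0.021, 0], [0, 0, 0.067]], [0, [0.084, -0.032, 0], [0, 0, 0.1]], [0, [0.111, -0.042, 0], [0, 0, 0.133]], [0, [0.111, -0.042, 0], [0, 0, 0.133]], [0, [0.111, -0.042, 0], [0, 0, 0.133]]]'

```text
time: 21.5
tool_pos: [0.5087, 0.1328, 0.0782]
tool_rot: [-0.013, 0.788, 0.616, 0.015]
contact_force: [-2.6, -6.6, -1.3]
gripper_width: 0.245
grasp_force: 60.8
```

Run:
```python
from h import *
f=grab('wrist');s=monitor.state();heldw(f,s); print(s['ft_torque']); ptr2(grab('scene'))
```

```text
n 14500 10598 top plane (z down) sl_x,sl_y,c [ 0.0385 -0.0037 -0.0032] origin,yaw in tool [ 0.0721 -0.0007 -0.0214] err 0.023 xmax 0.1152 y -0.0384 0.0335
yaw 77.3 pitch 0.09 roll slope 0.001 jaw und [0.5408 0.2717 0.0696] grip und [0.51   0.135  0.0694]
nut from jaw: along 0.0021 left -0.0004 tcp [0.5087 0.1329 0.0782] F [-1.9 -5.3 -1.3]
[-1.20586663  0.3080617   0.27098929]
ptr [ 5.36713e+01 -3.13333e+01  2.80000e-03 -4.90000e-03] sd 3.2
```

```bash
cat >> h.py <<'E'
def ptr3(o,tag=''):
    "o: 400px ortho +-.06 of scene; adaptive dark blob near centre"
    g=o.max(2).astype(np.float32)
    bh=cv2.morphologyEx(g,cv2.MORPH_BLACKHAT,cv2.getStructuringElement(cv2.MORPH_ELLIPSE,(41,41)))
    y,x=np.mgrid[0:400,0:400]; m=np.hypot(x-212,y-212)<95
    for th in (25,35,45):
        n,l,st,ce=cv2.connectedComponentsWithStats(((bh>th)&m).astype(np.uint8))
        for i in range(1,n):
            if st[i,4]>300:
                yy,xx=np.nonzero(l==i);P=np.c_[xx,-yy].astype(float);c=P.mean(0);_,s,v=np.linalg.svd(P-c,full_matrices=False)
                print(tag,th,'area',st[i,4],'c',(c*[1,-1]).round(),'ang',np.degrees(np.arctan2(v[0,1],v[0,0])).round(1),'ratio',(s[0]/s[1]).round(1))
E
python3 - <<'E'
from h import *
import pickle
o=cv2.cvtColor(cv2.imread('pics/w6.png'),cv2.COLOR_BGR2RGB)[:,:400];ptr3(o,'w6')
f0=pickle.load(open('f0.pkl','rb'))['scene'];ptr3(ortho(f0,(.5416,.2737),.1085,.06,400),'f0(66.3)')
f=grab('scene');n=ortho(f,(.5416,.2737),.1085,.06,400);ptr3(n,'now');save(np.hstack([o,n]),'w7.png')
E
```

```text
w6 25 area 1969 c [241. 243.] ang -40.9 ratio 3.7
w6 35 area 1405 c [240. 242.] ang -40.7 ratio 4.0
w6 45 area 904 c [239. 242.] ang -40.6 ratio 4.2
f0(66.3) 25 area 610 c [233. 161.] ang -114.4 ratio 4.7
now 25 area 1787 c [244. 236.] ang -31.4 ratio 3.4
now 35 area 1240 c [244. 236.] ang -31.5 ratio 3.7
now 45 area 770 c [245. 237.] ang -31.3 ratio 4.1
```

View pics/w7.png

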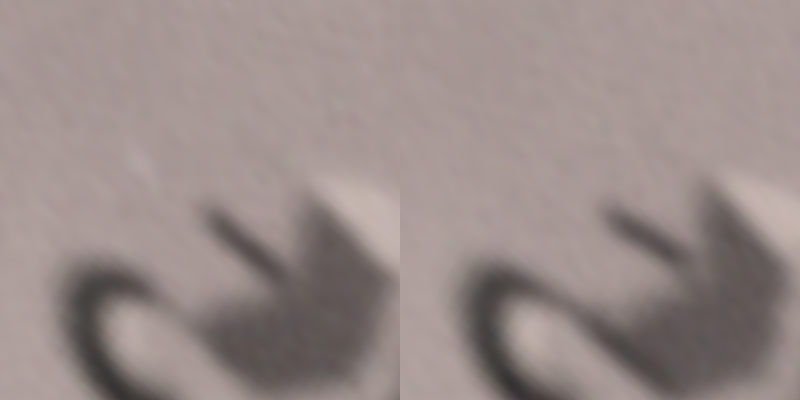

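Left (at the stop): pointer −41°. Right (now): −31°. Backing off dragged the nut back about 9°, so the jaw binds on it. I'll retighten, relax only the elastic load, and lift the spanner straight up.

>>> arm_command --rows '[[0, [-0.028, 0.011, 0], [0, 0, -0.033]], [0, [-0.056, 0.021, 0], [0, 0, -0.067]], [0, [-0.084, 0.032, 0], [0, 0, -0.1]], [0, [-0.111, 0.042, 0], [0, 0, -0.133]], [0, [-0.111, 0.042, 0], [0, 0, -0.133]], [0, [-0.111, 0.042, 0], [0, 0, -0.133]], [0, [-0.111, 0.042, 0], [0, 0, -0.133]]]'

```text
time: 22.23
tool_pos: [0.4791, 0.1435, 0.08]
tool_rot: [-0.007, 0.847, 0.531, 0.02]
contact_force: [8.0, -14.4, -4.3]
gripper_width: 0.248
grasp_force: 60.3
```

Run:
```python
from h import *
f=grab('wrist');s=monitor.state();heldw(f,s);ptr3(ortho(grab('scene'),(.5416,.2737),.1085,.06,400))
```

```text
n 14527 10619 top plane (z down) sl_x,sl_y,c [ 0.05    0.007  -0.0031] origin,yaw in tool [ 0.0717 -0.0008  0.001 ] err 0.033 xmax 0.1153 y -0.0375 0.0363
yaw 64.02 pitch -0.57 roll slope 0.002 jaw und [0.5407 0.2717 0.0697] grip und [0.4793 0.1457 0.0711]
nut from jaw: along 0.0022 left 0.0001 tcp [0.4791 0.1435 0.08  ] F [  7.1 -13.8  -3.9]
 25 area 1922 c [241. 243.] ang -40.8 ratio 3.7
 35 area 1344 c [241. 243.] ang -40.6 ratio 4.1
 45 area 863 c [241. 243.] ang -40.4 ratio 4.2
```

>>> arm_command --rows '[[0, [0.008, -0.005, 0], [0, 0, 0.005]], [0, [0.016, -0.009, 0], [0, 0, 0.01]], [0, [0.016, -0.009, 0], [0, 0, 0.01]], [0, [0.016, -0.009, 0], [0, 0, 0.01]]]'

```text
time: 22.67
tool_pos: [0.4809, 0.1425, 0.0786]
tool_rot: [-0.011, 0.843, 0.537, 0.017]
contact_force: [-0.1, -6.5, -1.9]
gripper_width: 0.246
grasp_force: 60.8
```

Run:
```python
from h import *
f=grab('wrist');s=monitor.state();heldw(f,s);ptr3(ortho(grab('scene'),(.5416,.2737),.1085,.06,400));print(s['ft_torque'])
```

```text
n 14471 10592 top plane (z down) sl_x,sl_y,c [ 0.0394 -0.002  -0.0029] origin,yaw in tool [ 0.0718 -0.0007  0.0014] err 0.023 xmax 0.1153 y -0.037 0.036
yaw 64.89 pitch 0.04 roll slope 0.003 jaw und [0.5406 0.2716 0.0697] grip und [0.4812 0.1448 0.0696]
nut from jaw: along 0.0023 left 0.0 tcp [0.4809 0.1425 0.0787] F [ 0.2 -7.2 -1.7]
 25 area 1903 c [241. 243.] ang -40.8 ratio 3.5
 35 area 1339 c [241. 243.] ang -40.4 ratio 3.8
 45 area 865 c [241. 243.] ang -39.9 ratio 3.9
[-1.38135249 -0.00553921  0.02314052]
```

>>> arm_command --rows '[[0, [-0.003, -0.008, 0], [0, 0, 0]], [0, [-0.007, -0.015, 0], [0, 0, 0]], [0, [-0.007, -0.015, 0], [0, 0, 0]], [0, [-0.007, -0.015, 0], [0, 0, 0]]]'

```text
time: 23.1
tool_pos: [0.4809, 0.1422, 0.0801]
tool_rot: [-0.013, 0.844, 0.536, 0.023]
contact_force: [6.9, 9.3, -4.8]
gripper_width: 0.248
grasp_force: 60.1
```

Run:
```python
from h import *
f=grab('wrist');s=monitor.state();heldw(f,s);ptr3(ortho(grab('scene'),(.5416,.2737),.1085,.06,400));print(s['ft_torque'])
```

```text
n 14455 10577 top plane (z down) sl_x,sl_y,c [ 0.0632  0.0028 -0.0031] origin,yaw in tool [ 0.0719 -0.0009 -0.0008] err 0.041 xmax 0.1158 y -0.0377 0.0362
yaw 64.94 pitch -0.62 roll slope -0.001 jaw und [0.5406 0.2718 0.0696] grip und [0.4812 0.1447 0.0711]
nut from jaw: along 0.0022 left -0.0001 tcp [0.4809 0.1422 0.0801] F [ 6.1  8.6 -5.4]
 25 area 1972 c [241. 243.] ang -41.1 ratio 3.8
 35 area 1368 c [241. 243.] ang -40.6 ratio 4.2
 45 area 875 c [240. 242.] ang -40.2 ratio 4.5
[ 1.26803806 -1.03897954  0.08351494]
```

The jaw is wedged on the nut. I'll pull harder, straight along the spanner, well inside the force limits.

>>> arm_command --rows '[[0, [-0.004, -0.009, 0], [0, 0, 0]], [0, [-0.008, -0.018, 0], [0, 0, 0]], [0, [-0.012, -0.026, 0], [0, 0, 0]], [0, [-0.012, -0.026, 0], [0, 0, 0]], [0, [-0.012, -0.026, 0], [0, 0, 0]]]'

```text
time: 23.62
tool_pos: [0.481, 0.1417, 0.0824]
tool_rot: [-0.018, 0.844, 0.535, 0.032]
contact_force: [17.1, 37.4, -10.9]
gripper_width: 0.245
grasp_force: 59.4
```

Run:
```python
from h import *
f=grab('wrist');s=monitor.state();heldw(f,s);ptr3(ortho(grab('scene'),(.5416,.2737),.1085,.06,400));print(s['ft_torque'])
```

```text
n 14476 10555 top plane (z down) sl_x,sl_y,c [ 0.0983  0.0055 -0.003 ] origin,yaw in tool [ 0.0723 -0.002   0.0042] err 0.101 xmax 0.1167 y -0.039 0.0364
yaw 64.55 pitch -1.43 roll slope -0.001 jaw und [0.5407 0.2723 0.0699] grip und [0.4802 0.1453 0.0734]
nut from jaw: along 0.0017 left -0.0002 tcp [0.481  0.1417 0.0824] F [ 17.9  37.2 -10.9]
 25 area 1872 c [241. 243.] ang -40.6 ratio 3.6
 35 area 1306 c [240. 243.] ang -40.3 ratio 3.8
 45 area 838 c [240. 242.] ang -40.3 ratio 3.9
[ 5.8915193  -2.71566956  0.14450636]
```

>>> arm_command --rows '[[0, [0.016, -0.003, 0], [0, 0, 0.022]], [0, [0.032, -0.008, 0], [0, 0, 0.044]], [0, [0.048, -0.013, 0], [0, 0, 0.067]], [0, [0.065, -0.02, 0], [0, 0, 0.089]], [0, [0.065, -0.02, 0], [0, 0, 0.089]]]'

```text
time: 24.13
tool_pos: [0.4954, 0.1259, 0.0789]
tool_rot: [-0.013, 0.804, 0.594, 0.018]
contact_force: [0.2, 0.6, -4.1]
gripper_width: 0.241
grasp_force: 61.3
```

Run:
```python
from h import *
f=grab('wrist');s=monitor.state();heldw(f,s);ptr3(ortho(grab('scene'),(.5416,.2737),.1085,.06,400));print(s['ft_torque'])
```

```text
n 11498 10649 top plane (z down) sl_x,sl_y,c [ 0.0477  0.0003 -0.0033] origin,yaw in tool [ 0.0721 -0.0001  0.0154] err 0.024 xmax 0.1158 y -0.036 0.0379
yaw 71.98 pitch -0.19 roll slope -0.001 jaw und [0.5378 0.2619 0.0695] grip und [0.4944 0.1286 0.07  ]
nut from jaw: along 0.0124 left 0.0 tcp [0.4948 0.1259 0.0787] F [ 1.4  1.2 -3.7]
 25 area 1929 c [241. 243.] ang -41.3 ratio 3.7
 35 area 1375 c [241. 243.] ang -41.2 ratio 4.1
 45 area 885 c [240. 242.] ang -40.9 ratio 4.2
[-0.08269061 -0.21976068 -0.20866315]
```

The spanner came free with the pointer still at −41°. Withdraw it along its own axis.

>>> arm_command --rows '[[0, [-0.008, -0.025, 0], [0, 0, 0]], [0, [-0.02, -0.06, 0], [0, 0, 0]], [0, [-0.036, -0.11, 0], [0, 0, 0]], [0, [-0.054, -0.165, 0], [0, 0, 0]], [0, [-0.072, -0.222, 0], [0, 0, 0]], [0, [-0.072, -0.222, 0.02], [0, 0, 0]], [0, [-0.072, -0.222, 0.02], [0, 0, 0]]]'

```text
time: 24.82
tool_pos: [0.472, 0.0576, 0.0848]
tool_rot: [-0.013, 0.805, 0.593, 0.017]
contact_force: [0.7, -0.2, -1.9]
gripper_width: 0.245
grasp_force: 61.1
```

Run:
```python
from h import *
f=grab('wrist');s=monitor.state();heldw(f,s);ptr3(ortho(grab('scene'),(.5416,.2737),.1085,.06,400))
W=cloud(f);z=W[...,2];S=W[(z>.1)&(z<.11)&(np.hypot(W[...,0]-.5416,W[...,1]-.2737)<.04)]
print(len(S))
```

```text
n 10961 10444 top plane (z down) sl_x,sl_y,c [ 0.0584  0.0034 -0.0028] origin,yaw in tool [ 0.0711 -0.0008  0.0095] err 0.03 xmax 0.115 y -0.0373 0.0365
yaw 72.29 pitch -0.88 roll slope -0.003 jaw und [0.5143 0.1936 0.0736] grip und [0.4716 0.0601 0.0758]
nut from jaw: along 0.0846 left -0.0017 tcp [0.4726 0.0582 0.085 ] F [ 0.8  0.9 -4.3]
 25 area 1925 c [241. 243.] ang -41.0 ratio 3.7
 35 area 1339 c [240. 243.] ang -40.5 ratio 4.1
 45 area 833 c [240. 242.] ang -40.1 ratio 4.1
0
```

>>> arm_command --rows '[[0, [0.01, -0.1, 0], [0, 0, 0.04]], [0, [0.03, -0.2, 0], [0, 0, 0.1]], [0, [0.06, -0.3, 0], [0, 0, 0.16]], [0, [0.08, -0.4, 0], [0, 0, 0.197]], [0, [0.099, -0.46, -0.05], [0, 0, 0.197]], [0, [0.099, -0.46, -0.12], [0, 0, 0.197]], [0, [0.099, -0.46, -0.18], [0, 0, 0.197]], [0, [0.099, -0.46, -0.18], [0, 0, 0.197]], [0, [0.099, -0.46, -0.18], [0, 0, 0.197]]]'

```text
time: 25.67
tool_pos: [0.5014, -0.0784, 0.0293]
tool_rot: [-0.017, 0.703, 0.711, 0.014]
contact_force: [0.6, 0.5, -3.0]
gripper_width: 0.247
grasp_force: 60.9
```

Run:
```python
from h import *
f=grab('wrist');s=monitor.state();heldw(f,s)
```

```text
n 12232 10671 top plane (z down) sl_x,sl_y,c [ 0.0656  0.0065 -0.0015] origin,yaw in tool [ 0.0721 -0.0016  0.0041] err 0.034 xmax 0.1163 y -0.0385 0.036
yaw 90.45 pitch -1.29 roll slope -0.007 jaw und [0.4997 0.064  0.0171] grip und [ 0.5008 -0.0763  0.0203]
nut from jaw: along 0.2094 left -0.0435 tcp [ 0.5027 -0.0788  0.0308] F [-0.2 -1.2 -3.7]
```

>>> arm_command --rows '[[0, [0, 0, -0.02], [0.014, 0, 0]], [0, [0, 0, -0.04], [0.014, 0, 0]], [0, [0, 0, -0.048], [0.014, 0, 0]], [0, [0, 0, -0.053], [0.014, 0, 0]], [0, [0, 0, -0.053], [0.014, 0, 0]], [0, [0, 0, -0.053], [0.014, 0, 0]]]'

```text
time: 26.22
tool_pos: [0.5025, -0.0792, 0.0148]
tool_rot: [-0.023, 0.703, 0.711, 0.023]
contact_force: [-0.1, 0.3, -3.9]
gripper_width: 0.247
grasp_force: 60.8
```

Run:
```python
from h import *
f=grab('wrist');s=monitor.state();heldw(f,s)
```

```text
n 32061 20888 top plane (z down) sl_x,sl_y,c [0.0652 0.001  0.0111] origin,yaw in tool [ 0.0868  0.0493 -0.9804] err 9.531 xmax 0.1198 y -0.055 0.055
yaw 146.76 pitch 0.02 roll slope -0.001 jaw und [ 0.4923  0.0482 -0.0082] grip und [ 0.6095 -0.0286 -0.0083]
nut from jaw: along 0.0824 left -0.2156 tcp [ 0.5026 -0.0793  0.0149] F [ 0.   0.5 -4.1]
```

>>> arm_command --rows '[[0, [0, 0, -0.005], [0, 0, 0]], [0, [0, 0, -0.009], [0, 0, 0]], [0, [0, 0, -0.009], [0, 0, 0]], [0, [0, 0, -0.009], [0, 0, 0]]]'

```text
time: 26.6
tool_pos: [0.5029, -0.0794, 0.0127]
tool_rot: [-0.023, 0.703, 0.711, 0.023]
contact_force: [-0.9, 1.3, 2.7]
gripper_width: 0.247
grasp_force: 61.8
```

Contact. Release, retreat and check.

>>> arm_command --rows '[[60, [0, 0, 0], [0, 0, 0]], [60, [0, 0, 0], [0, 0, 0]], [60, [0, 0, 0], [0, 0, 0]], [60, [0, 0, 0.08], [0, 0, 0]], [60, [0, 0, 0.2], [0, 0, 0]], [60, [0, 0.1, 0.35], [0, 0, 0]], [60, [0, 0.2, 0.5], [0, 0, 0]], [60, [0, 0.3, 0.6], [0, 0, 0]], [60, [0, 0.4, 0.65], [0, 0, 0]], [60, [0.02, 0.5, 0.7], [0, 0, 0]], [60, [0.04, 0.6, 0.7], [0, 0, 0]], [60, [0.04, 0.6, 0.7], [0, 0, 0]]]'

```text
time: 27.6
tool_pos: [0.5161, 0.106, 0.2256]
tool_rot: [-0.022, 0.701, 0.713, 0.026]
contact_force: [0.1, 0.3, -0.8]
gripper_width: 0.702
grasp_force: 0.0
```

Run:
```python
from h import *
f=grab('wrist');W=cloud(f);z=W[...,2]
S=W[(z>.1)&(z<.112)&(np.hypot(W[...,0]-.5416,W[...,1]-.2737)<.04)]
print(len(S),cv2.minAreaRect((S[:,:2]*1000).astype(np.float32)) if len(S) else 0)
g=grab('scene');ptr3(ortho(g,(.5416,.2737),.1085,.06,400))
for n,x in (('scene',g),('side',grab('side'))):
    V=cloud(x);S=spanner(V,(.502,-.01),.004,.125);c=x['color'].max(2)
    S=V[(V[...,2]>.003)&(V[...,2]<.03)&(abs(V[...,0]-.502)<.06)&(abs(V[...,1]+.008)<.13)&(c>70)]
    A=np.c_[S[:,:2],np.ones(len(S))];k=np.linalg.lstsq(A,S[:,2],rcond=None)[0]
    print(n,len(S),S.min(0).round(3),S.max(0).round(3),'slopes',k[:2].round(3),'zmed',np.median(S[:,2]).round(4))
s=monitor.state();print(s['tool_pos'],s['contact_force'])
```

```text
1926 ((540.2009887695312, 252.9640350341797), (54.48590087890625, 20.08115577697754), 0.6638919711112976)
 25 area 1931 c [242. 243.] ang -41.2 ratio 3.8
 35 area 1311 c [241. 243.] ang -41.0 ratio 4.1
 45 area 790 c [240. 242.] ang -41.2 ratio 4.1
scene 729 [ 0.455 -0.115  0.003] [0.544 0.094 0.021] slopes [-0.01 -0.  ] zmed 0.0135
side 623 [ 0.458 -0.113  0.003] [0.548 0.09  0.022] slopes [-0.018 -0.007] zmed 0.0146
[0.51433417 0.10099941 0.22179488] [0.57213784 0.37081723 0.06954043]
```

>>> arm_command --rows '[[60, [0.06, 0.13, 0.03], [0, 0, 0]], [60, [0.08, 0.26, 0.03], [0, 0, 0]], [60, [0.09, 0.39, 0.03], [0, 0, 0]], [60, [0.09, 0.5, 0.03], [0, 0, 0]], [60, [0.09, 0.56, 0.03], [0, 0, 0]], [60, [0.09, 0.56, 0.03], [0, 0, 0]], [60, [0.09, 0.56, 0.03], [0, 0, 0]]]'

```text
time: 28.33
tool_pos: [0.5414, 0.2679, 0.2298]
tool_rot: [-0.023, 0.703, 0.711, 0.022]
contact_force: [0.4, -0.7, -0.6]
gripper_width: 0.699
grasp_force: 0.0
```

Run:
```python
from h import *
f=grab('wrist');W=cloud(f);z=W[...,2]
S=W[(z>.1)&(z<.11)&(np.hypot(W[...,0]-.5416,W[...,1]-.2737)<.045)]
print(len(S),cv2.minAreaRect((S[:,:2]*1000).astype(np.float32)))
for n,h,r0,r1 in (('ptr',.109,.003,.027),('marks',.07,.036,.049)):
    o=ortho(f,(.5416,.2737),h,.06,600).max(2);y,x=np.mgrid[0:600,0:600];x=(x-299.5)*2e-4;y=-(y-299.5)*2e-4
    r=np.hypot(x,y);a=np.degrees(np.arctan2(y,x));k=(r>r0)&(r<r1)&(o<45)
    hh,e=np.histogram(a[k],np.arange(-70,71,2));print(n,[(int(e[i]),int(v)) for i,v in enumerate(hh) if v>30])
```

```text
4985 ((541.5177612304688, 273.7037353515625), (54.36890411376953, 61.838111877441406), 49.7200813293457)
ptr [(-58, 34), (-56, 44), (-54, 58), (-52, 88), (-50, 105), (-48, 106), (-46, 136), (-44, 82), (-42, 65), (-40, 52), (-38, 49), (-36, 119), (-34, 87), (-32, 89), (-30, 63), (-28, 47), (-26, 35)]
marks [(-56, 47), (-48, 32), (-46, 44), (-44, 159), (-42, 40), (-40, 60), (-38, 140), (4, 161)]
```

The nut's corner axis is at −40.3° and the tight mark at about −41°, so the nut is at its stop. The spanner lies flat on the mat. Handing in.

```bash
python3 -c "
from plant import manip
print(manip.job_done())"
```

```text
the job is handed in; nothing more can be done
None
```

I handed the job in at about 28 s. The nut is tightened to its stop, with its pointer at about −40.3° against the wide mark at about −41°, and the spanner lies flat on the mat. On the way the jaw wedged on the nut, so I turned it back about 9° and retightened it with the spanner, then pulled the spanner free with up to about 43 N at the wrist. I never sent the hand to the tub, bottle or gasket, but I did not re-measure where they stand at the end.

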